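# Find the carton stamped underneath and send it down the dispatch lane

## Task

One of the two upright white cartons has been passed by the inspector: it has a round green stamp with a tick on its underside, the other has none. Without picking anything up, first push each carton over away from the robot so that both lie on their backs with their undersides showing towards the robot; then push the stamped one, still lying, between the two yellow guides of the dispatch lane until it is fully home against the rubber buffers. Leave the unstamped one lying where it fell, so the inspector sees it is still due, and do not disturb the other things on the desk.

Things in the scene. Friction and masses are not known exactly. Their poses are not given: they have to be found in the camera images.
- stamped_carton: the carton with the stamp (42 mm green ring and tick, mid-underside; from above both look alike). White, dark blue band; closed box 70 (x) by 105 (y) by 115 mm (z), 0.15 to 0.31 kg, centre of mass in its middle. Origin: centre of the underside; z to its top, x from printed front to back. At the start upright, x within 0.2 rad of world x (front to the robot), left or right of the lane at random
- plain_carton: the other carton, no stamp; same size, mass, axes and start, on the other side. Either carton, pushed squarely in the upper fifth of its front, tips over its rear lower edge with little slip and beyond about 31 degrees falls on its back: its middle then lies about 93 mm farther away, 35 mm above the desk, its x points down, its underside faces the robot
- dispatch_lane: U-shaped yellow steel guide fixed to the desk, open to the robot. Origin: on the desk mid-way between the two black rubber buffers, in their face plane; x points into the lane (away from the robot), y left. Guides 122 mm apart inside, 30 mm high, run 60 mm from the buffers towards -x, then flare for 24 mm to 143 mm apart; their feet reach 22 mm outside them. Buffers 8 to 26 mm above desk
- brass_cylinder: bystander: brass lock cylinder standing upright, 30 mm across, 70 mm tall; origin under its foot
- pin_jar: bystander: clear jar with black cap, 44 mm across, 48 mm tall; origin under its foot
- parts_tin: bystander: flat blue tin, 67 x 98 x 24 mm; origin under its middle
- oil_bottle: bystander: yellow oil bottle with red nozzle, 35 mm across, 114 mm tall; origin under its foot
- euro_cylinder: bystander: small brass door lock cylinder lying flat, 37 x 64 x 17 mm; origin under its middle
- tape_roll: bystander: roll of tape lying flat, 96 mm across, 25 mm tall; origin under its middle
There are look-alikes about, which are no part of the job. What is shaped like the stamped_carton but red is not meant.

How it is judged:
On the way, in this order (a step that is already met when the one before it is completed fails the run):
1. both cartons lie on their backs, and the stamped one is not yet at the lane's buffers (angle between each of stamped_carton, plain_carton's own x axis and vertical above 2.9 rad and x of stamped_carton in the frame of dispatch_lane below -0.15 m), for 0.2 s.
2. the stamped carton, lying, has been pushed home in the lane (x of stamped_carton in the frame of dispatch_lane above -0.125 m and y of stamped_carton in the frame of dispatch_lane between -0.02 and 0.02 m and angle between stamped_carton's own x axis and vertical above 2.9 rad), for 0.2 s.
At the end, for the whole second after the job is handed in: The stamped carton lies on its back in the lane, far end within 10 mm of the buffers, within 20 mm of the lane's middle and 0.16 rad of square; the plain one lies on its back, its underside's centre within 120 mm of where it stood (tipping shifts it 50 mm); both at rest (all of step 2 and angle between the z axis of stamped_carton and the x axis of dispatch_lane, either way round below 0.16 rad and height (world z) of stamped_carton below 0.045 m and linear speed of each of stamped_carton, plain_carton below 0.01 m/s and angle between plain_carton's own x axis and vertical above 2.9 rad and distance of plain_carton from where it was at the start of the episode below 0.12 m); the robot touches nothing.
It fails at once if a carton is lifted: tilted or lying, the centre of its underside rises more than 50 mm over the desk (tipping takes it to 35 mm), or more than 15 mm while it is upright (height (world z) of any of stamped_carton, plain_carton above 0.05 m or (angle between stamped_carton's own z axis and vertical below 0.2 rad and height (world z) of stamped_carton above 0.015 m) or (angle between plain_carton's own z axis and vertical below 0.2 rad and height (world z) of plain_carton above 0.015 m)).
It fails at once if the unstamped carton is pushed into the dispatch lane (x of plain_carton in the frame of dispatch_lane above -0.1 m).
It fails at once if a bystander is shifted by more than 20 mm (distance of any of brass_cylinder, pin_jar, parts_tin, oil_bottle, euro_cylinder, tape_roll from where it was at the start of the episode above 0.02 m).
It also fails if it takes over 72 s, if anything falls off the work surface, if the arm or the gripper's body presses on something with over 40 N, if the wrist force passes 120 N, or if a joint passes its speed limit or range.

## Robot

A 6-joint arm with a two-finger parallel gripper is mounted at the origin on a cart in front of the work surface, level with it; the furniture and walls round the work are solid. World frame = base frame: x ahead of the robot, y to its left, z up, the work surface at z = 0. Lengths are in m, angles in rad, forces in N, time in s.
With the tool pointing down it reaches from about 0.375 to 0.9 m from the base axis. Payload 3.1 kg.
Tool frame: the origin (TCP) lies where the fingers leave the gripper's body, on its centre line; the fingertips stand 70 mm ahead of it and the grasp point (between the pads) lies 51 mm ahead of it (robot.tip_reach is the distance from the TCP to the fingertips, in m); z points along the fingers, y is the line along which they close (so a half turn about z gives the same grasp; the last joint's range is limited). The gripper opens to 87 mm and grips with 3 to 60 N. Pads are 19 mm wide; open, the fingers measure 117 mm over their backs; the gripper's body (75 mm by 190 mm) begins 51 mm behind the grasp point.
Start: joints at [1.026, 0.527, 1.433, -0, 1.181, -0.178], TCP at [0.224, 0.584, 0.292] pointing down, gripper open.
Joint ranges: [-3.08, 3.08], [-0.75, 2.2], [0.22, 2.44], [-1.43, 4.57], [0, 2.65], [-2.85, 2.85]. Speed limits (rad/s): [2.79, 2.79, 3.14, 3.14, 3.14, 3.14].

## Interface

Orientations are given as a unit quaternion [x, y, z, w].
In Python, from rig import robot gives the robot as it stands.
- The arm moves only by the tool carry_out, never from a script. Its argument "rows" is a list that holds one entry, the list of rows, each a list of 6 numbers: the shift along the tool's x, y, z in mm, then the turn, a rotation vector about the tool's x, y, z in units of 8 degrees (1.0 is 8 degrees). A call has 1 to 20 rows; each row is the pose to reach, as a shift and turn from the pose commanded when the call began, along the tool's axes at that moment; what a row does not reach only later rows make up. A row lasts 1/10 s, in which the tool goes at most 50 mm and 8.59 degrees, less where a joint would pass 70% of its speed; a pose out of reach is approached as far as the arm can. A call with a gripper value outside its range is refused whole. "fingers" is the opening, from 0 (shut) to 1 (fully open), set as the call begins (left out, the last holds). The fingers move at their own pace and stop on an object; "grip_force" is the grip in N (left out, the last holds). Time passes only in rows, so rows that repeat a pose let the fingers close. It gives the time, the measured TCP pose, the force and the opening at its end, in the units of the state.
- robot.get_obs(): the state, without advancing time (a new reading comes with each control period).
- robot.camera(name): name is "scene" or "top" or "wrist"; returns a dict with "color" (480x640x3 uint8, red, green, blue), "depth" (480x640 float32, m along the optical axis (not along the pixel's ray), 0 where there is no reading), "K" (3x3 intrinsics, pixels), "D" ([k1, k2, p1, p2, k3] as OpenCV has them; the pictures are not rectified), "camera_from_world" (4x4, takes a point from world to camera coordinates). Camera axes: x right, y down, z forward; pixel columns grow to the right and rows downward; lengths in m; the calibration is good to about 2 mm. A picture is of the moment at which its call begins.
- robot.hand_in(): hands the job in, once; it reports no verdict.
The state is a dict: "time": time; "q": joint angles; "joint_velocities": joint speeds; "joint_torque": joint torques, N m; "position": TCP position; "tool_rot": TCP orientation; "ft_force": force on the tool from outside, world axes, zero at the start; "moment": the same for the moment, N m; "grip_width": finger opening in m.
Only numpy, scipy, OpenCV 4.12 (cv2) and the standard library are available. Lean on these libraries where they do the work, as an engineer would, in place of code of your own. Each camera call takes 0.05 s, during which the arm holds its last target. There are 200 camera calls.

## Working session

There is one attempt and no reset: what is moved stays moved. The work goes in short steps, Python scripts to look and compute and a tool call to move; the robot and the scene stay as the last step left them, time stands still between calls to the robot, and variables do not carry over. Pictures are saved under pics/ and viewed, on a budget of 10 in all, crops included, one or two more only if the job needs it, and the job is handed in when it is done.

Besides the shell and the picture viewer there is one more tool, called after "Call:" as name(argument=value, ...) on one line, values as JSON. carry_out: Moves the arm, as the interface text tells. Its arguments: {"type":"object","properties":{"rows":{"type":"array"},"fingers":{"type":"number"},"grip_force":{"type":"number"}},"required":["rows"]}

```bash
mkdir -p pics; ls
cat > h.py <<'E'
import numpy as np, cv2
from rig import robot
def save(name,fn):
    c=robot.camera(name); cv2.imwrite('pics/'+fn+'.png',c['color'][:,:,::-1]); np.savez('pics/'+fn+'.npz',**c); return c
def world(c):
    d=c['depth']; h,w=d.shape; u,v=np.meshgrid(np.arange(w),np.arange(h))
    p=cv2.undistortPoints(np.stack([u,v],-1).reshape(-1,1,2).astype(float),c['K'],c['D']).reshape(h,w,2)
    P=np.dstack([p*d[...,None],d]); T=np.linalg.inv(c['camera_from_world'])
    W=P@T[:3,:3].T+T[:3,3]; W[d==0]=np.nan; return W
E
python3 - <<'E'
from h import *
c=save('top','top0'); s=save('scene','sc0')
cv2.imwrite('pics/both0.png',cv2.resize(np.hstack([c['color'],s['color']])[:,:,::-1],(800,300),interpolation=cv2.INTER_AREA))
print(np.linalg.inv(c['camera_from_world'])[:3,3],np.linalg.inv(s['camera_from_world'])[:3,3]); print(robot.get_obs())
E
```

```text
pics
[ 0.13281579 -0.2590504   1.73539474] [0.07954038 0.87136565 0.87350424]
{'time': 0.1, 'q': array([ 1.02649948e+00,  5.28375738e-01,  1.43380649e+00, -1.40586860e-05,
        1.18140644e+00, -1.78531088e-01]), 'joint_velocities': array([ 0.00191003, -0.00301248, -0.00154767, -0.00050439,  0.00182619,
       -0.00089594]), 'joint_torque': array([-6.06366139e-04, -4.40987778e+01, -1.77149981e+01,  6.35381369e-02,
        5.33505308e-02, -5.29131000e-05]), 'position': array([0.22324814, 0.5831868 , 0.29135752]), 'tool_rot': array([ 1.81862406e-01,  9.83323482e-01, -9.35827927e-04, -3.46810395e-04]), 'ft_force': array([ 0.96464287, -0.34390951, -0.73265564]), 'moment': array([ 0.01923385, -0.01763848, -0.01635169]), 'grip_width': 0.08700623863821619}
```

View pics/top0.png

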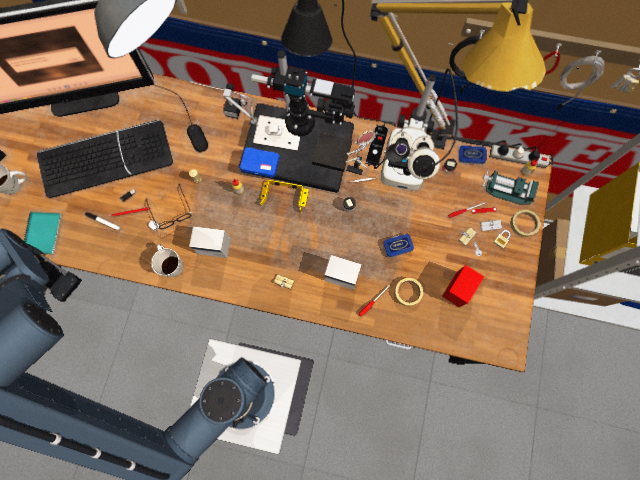

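View pics/sc0.png

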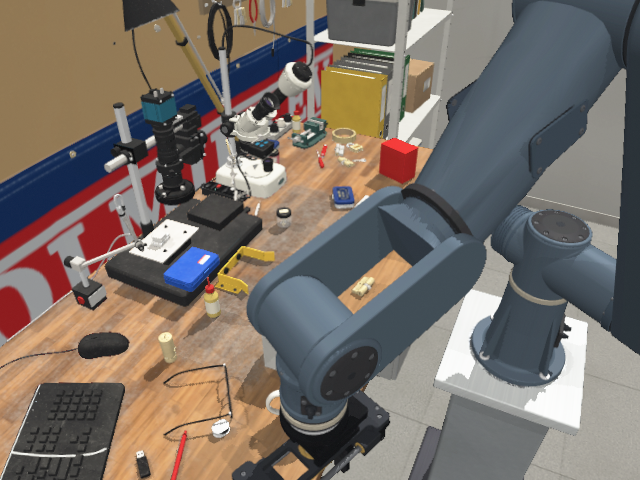

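The top view shows the two white cartons at (208,240) and (342,270), and the lane at (285,193) opening downwards. The red look-alike is at (463,286), the euro cylinder at (284,282), the mug at (167,262) and the tape roll at (409,292). Next I'll measure them.

Run:
```python
from h import *
c=dict(np.load('pics/top0.npz')); W=world(c); rgb=c['color']; hsv=cv2.cvtColor(rgb,cv2.COLOR_RGB2HSV)
print(c['K'])
# cartons tops
for (u,v) in [(208,240),(342,270)]:
    m=(np.abs(W[...,2]-.115)<.012)
    win=np.zeros_like(m); win[v-25:v+25,u-35:u+35]=1
    m=(m&win&(hsv[...,1]<60)&(hsv[...,2]>150)).astype(np.uint8)
    n,l,st,ce=cv2.connectedComponentsWithStats(m); k=1+np.argmax(st[1:,4]); m=l==k
    P=W[m][:,:2].astype(np.float32); r=cv2.minAreaRect(P); print('top',st[k],r, P.mean(0),np.nanmedian(W[m][:,2]))
for n,(u,v) in dict(brass=(195,176),oil=(238,186),euro=(284,282),tape=(409,292),jar=(349,203),tin=(398,245),red=(463,286),mug=(167,262),glass=(155,225),mouse=(198,137),scr=(375,300)).items():
    w=W[v-8:v+9,u-8:u+9].reshape(-1,3); print(n,W[v,u].round(3),np.nanmax(w[:,2]).round(3))
y=cv2.inRange(hsv,(20,170,120),(34,255,255)); 
win=np.zeros_like(y); win[170:220,250:320]=1
m=(y>0)&(win>0); P=W[m]
print('lane',m.sum(),np.nanmin(P,0),np.nanmax(P,0))
Q=P[P[:,2]>.02]
cent=Q[:,:2].mean(0); print(cent,cv2.minAreaRect(Q[:,:2].astype(np.float32)))
crop=rgb[130:310,140:440]; cv2.imwrite('pics/crop0.png',cv2.resize(crop[:,:,::-1],(800,480),interpolation=cv2.INTER_CUBIC))
```

```text
[[503.04074256   0.         326.35354062]
 [  0.         503.04074256 243.52429853]
 [  0.           0.           1.        ]]
top [189 227  37  24 667] ((0.4606916010379791, 0.229546919465065), (0.07028832286596298, 0.10946964472532272), 5.968340873718262) [0.46050933 0.22931182] 0.11572812449011227
top [325 255  36  29 669] ((0.45841965079307556, -0.23352016508579254), (0.10505080968141556, 0.07066141813993454), 86.03052520751953) [ 0.45792365 -0.23371923] 0.11592441495014216
brass [0.68  0.349 0.062] 0.078
oil [0.676 0.19  0.069] 0.116
euro [ 0.389 -0.044  0.012] 0.024
tape [ 0.454 -0.473  0.003] 0.031
jar [ 0.709 -0.203  0.048] 0.062
tin [ 0.602 -0.402  0.031] 0.037
red [ 0.491 -0.625  0.118] 0.125
mug [0.366 0.366 0.024] 0.094
glass [0.484 0.448 0.021] 0.044
mouse [0.838 0.391 0.036] 0.044
scr [ 0.4   -0.364  0.002] 0.027
lane 350 [ 0.64334496 -0.04762171 -0.00916807] [0.754232   0.12388542 0.04039924]
[0.71083876 0.04101515] ((0.694736123085022, 0.03479345515370369), (0.09598591923713684, 0.14809256792068481), 2.6708242893218994)
```

View pics/crop0.png

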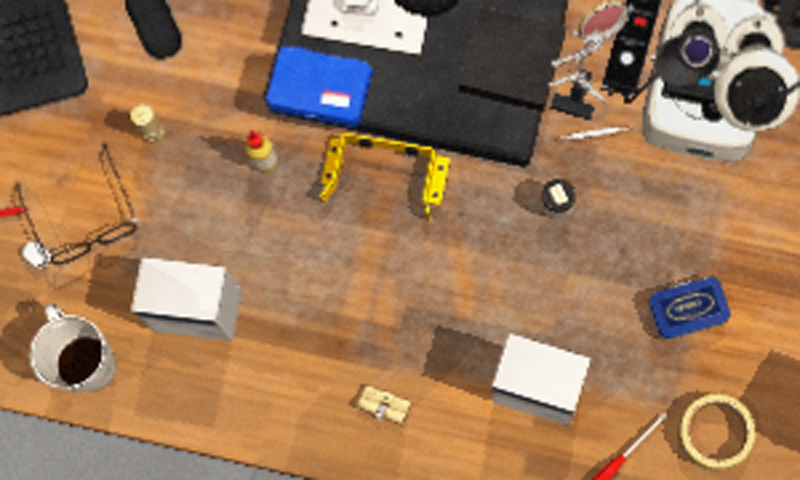

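```bash
cat >> h.py <<'E'
from scipy.spatial.transform import Rotation as R
def Rdown(yaw,pitch=0):  # tool y axis along world (−sin yaw, cos yaw), z down
    return R.from_euler('z',yaw,degrees=True)*R.from_quat([0,1,0,0])*R.from_euler('y',pitch,degrees=True)
def plan(targets):
    o=robot.get_obs(); R0=R.from_quat(o['tool_rot']); p=o['position']
    print('t',o['time'].__round__(2),'p',p.round(4),'rotY',R0.as_matrix()[:,1].round(3),'f',o['ft_force'].round(1))
    for x,y,z,yaw,*k in targets:
        print((R0.inv().apply(np.array([x,y,z])-p)*1000).round(1),((R0.inv()*Rdown(yaw,*k)).as_rotvec(True)/8).round(2))
E
python3 - <<'E'
from h import *
plan([(.375,.221,.29,6),(.375,.221,.170,6),(.375+.125,.221+.013,.170,6)])
E
```

```text
t 0.1 p [0.2232 0.5832 0.2914] rotY [ 0.358  0.934 -0.002] f [ 1.  -0.3 -0.7]
[-271.3 -284.     1.8] [-0.01 -0.01 -3.37]
[-271.3 -283.7  121.8] [-0.01 -0.01 -3.37]
[-383.4 -226.9  121.7] [-0.01 -0.01 -3.37]
```

Call:
carry_out(rows=[[[-50,-50,0,0,0,-0.8],[-100,-105,0,0,0,-1.5],[-150,-155,0,0,0,-2.2],[-200,-205,0,0,0,-3],[-240,-250,0,0,0,-3.4],[-271,-284,0,0,0,-3.4],[-271,-284,0,0,0,-3.4],[-271,-284,0,0,0,-3.4],[-271,-284,40,0,0,-3.4],[-271,-284,80,0,0,-3.4],[-271,-284,110,0,0,-3.4],[-271,-284,122,0,0,-3.4],[-271,-284,122,0,0,-3.4],[-271,-284,122,0,0,-3.4]]], fingers=0.5)

```text
time: 1.5
position: [0.3751, 0.2215, 0.1702]
tool_rot: [-0.054, 0.999, -0.0, -0.0]
ft_force: [0.1, 0.0, -0.6]
grip_width: 0.0434
```

Run:
```python
from h import *
plan([(.375+.11,.221+.0115,.170,6)])
```

```text
t 1.5 p [0.3751 0.2215 0.1702] rotY [-0.109  0.994 -0.   ] f [ 0.1  0.  -0.6]
[-110.4   -1.     0.2] [-0.   -0.    0.03]
```

Call:
carry_out(rows=[[[-15,0,0,0,0,0],[-30,0,0,0,0,0],[-40,0,0,0,0,0],[-47,0,0,0,0,0],[-54,0,0,0,0,0],[-61,0,0,0,0,0],[-68,0,0,0,0,0],[-75,0,0,0,0,0],[-82,0,0,0,0,0],[-89,0,0,0,0,0],[-96,0,0,0,0,0],[-100,0,0,0,0,0],[-100,0,0,0,0,0],[-100,0,0,0,0,0]]])

```text
time: 2.9
position: [0.4742, 0.2323, 0.1701]
tool_rot: [-0.054, 0.999, -0.0, -0.0]
ft_force: [0.7, -0.0, 0.1]
grip_width: 0.0435
```

Run:
```python
from h import *
c=save('top','top1'); W=world(c)
w=W[200:300,180:250].reshape(-1,3)
for z in (.07,.115): m=np.abs(w[:,2]-z)<.008; print(z,m.sum(),np.nanmedian(w[m],0))
plan([(.375,.221,.170,6),(.375,.221,.29,0),(.38,-.228,.29,-4),(.38,-.228,.17,-4)])
cv2.imwrite('pics/c1.png',cv2.resize(c['color'][150:320,150:400,::-1],(750,510)))
```

```text
0.07 395 [0.58238878 0.2275227  0.07060713]
0.115 2 [0.46321201 0.25316044 0.11775211]
t 2.95 p [0.474  0.2323 0.1701] rotY [-0.109  0.994 -0.   ] f [-0.3 -0.1 -0.1]
[99.6 -0.5  0.2] [-0.   -0.01  0.03]
[  99.7   -0.5 -119.8] [-0.   -0.01  0.78]
[ 143.6 -447.4 -119.7] [-0.   -0.01  1.28]
[ 1.435e+02 -4.474e+02  3.000e-01] [-0.   -0.01  1.28]
```

View pics/c1.png

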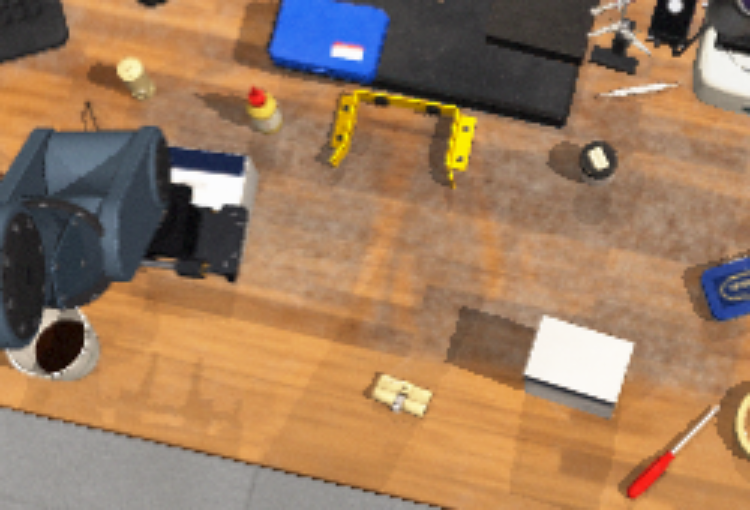

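The left carton now lies on its back (banner end and face visible at about (205,185) in the crop), and nothing else has moved. Next is the right one.

Call:
carry_out(rows=[[[20,0,-40,0,0,0],[50,0,-80,0,0,0],[80,-30,-110,0,0,0.3],[110,-75,-120,0,0,0.6],[130,-125,-120,0,0,0.9],[143,-170,-120,0,0,1.3],[143,-215,-120,0,0,1.3],[143,-260,-120,0,0,1.3],[143,-305,-120,0,0,1.3],[143,-350,-120,0,0,1.3],[143,-395,-120,0,0,1.3],[143,-430,-120,0,0,1.3],[143,-447,-120,0,0,1.3],[143,-447,-90,0,0,1.3],[143,-447,-50,0,0,1.3],[143,-447,-15,0,0,1.3],[143,-447,0,0,0,1.3],[143,-447,0,0,0,1.3],[143,-447,0,0,0,1.3]]])

```text
time: 4.85
position: [0.3808, -0.2267, 0.1704]
tool_rot: [0.036, 0.999, 0.0, -0.0]
ft_force: [0.8, -0.4, 0.3]
grip_width: 0.0435
```

Run:
```python
from h import *
plan([(.38,-.228,.17,-4)])
```

```text
t 4.85 p [ 0.3808 -0.2267  0.1704] rotY [0.072 0.997 0.001] f [ 0.8 -0.4  0.3]
[ 0.7 -1.3  0.4] [ 0.01 -0.   -0.01]
```

Call:
carry_out(rows=[[[-12,-1,0,0,0,0],[-25,-1,0,0,0,0],[-33,-1,0,0,0,0],[-40,-1,0,0,0,0],[-47,-1,0,0,0,0],[-54,-1,0,0,0,0],[-61,-1,0,0,0,0],[-68,-1,0,0,0,0],[-75,-1,0,0,0,0],[-82,-1,0,0,0,0],[-89,-1,0,0,0,0],[-94,-1,0,0,0,0],[-94,-1,0,0,0,0],[-94,-1,0,0,0,0],[-70,-1,-40,0,0,0],[-40,-1,-80,0,0,0],[-10,-1,-120,0,0,0],[0,-1,-150,0,0,0],[0,-1,-180,0,0,0],[0,-1,-180,0,0,0]]])

```text
time: 6.85
position: [0.3815, -0.2297, 0.3541]
tool_rot: [0.037, 0.999, -0.003, 0.003]
ft_force: [0.5, -0.3, -0.0]
grip_width: 0.0433
```

Run:
```python
from h import *
c=save('top','top2'); w=save('wrist','wr2')
cv2.imwrite('pics/c2.png',np.hstack([cv2.resize(c['color'][150:300,160:400,::-1],(480,300)),cv2.resize(w['color'][:,:,::-1],(320,300))]))
print(w['camera_from_world'].round(3), w['K'][0,0]); plan([(.4,.03,.35,0)])
hsv=cv2.cvtColor(c['color'],cv2.COLOR_RGB2HSV); g=cv2.inRange(hsv,(40,60,40),(90,255,255)); print([ (x,y) for y,x in np.argwhere(g) if 200<y<320 and 150<x<400])
```

```text
[[ 0.073  0.997 -0.003  0.202]
 [ 0.951 -0.069  0.302 -0.432]
 [ 0.301 -0.025 -0.953  0.327]
 [ 0.     0.     0.     1.   ]] 420.2778432433749
t 6.95 p [ 0.3805 -0.2284  0.3506] rotY [ 0.073  0.997 -0.001] f [ 0.2  0.7 -0.2]
[ -0.7 259.1   0.4] [-0.01  0.01 -0.52]
[]
```

View pics/c2.png

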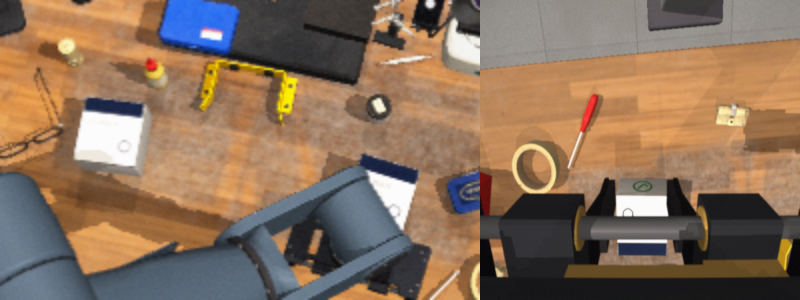

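The wrist view, which is upside down, shows a green stamp on the right carton's underside at about wrist pixel (320,296). I'll check the left carton the same way and look at the lane on the way past.

Call:
carry_out(rows=[[[0,45,0,0,0,-0.2],[0,90,0,0,0,-0.5],[0,135,0,0,0,-0.5],[0,180,0,0,0,-0.5],[0,225,0,0,0,-0.5],[0,270,0,0,0,-0.5],[0,315,0,0,0,-0.5],[0,360,0,0,0,-0.5],[0,405,0,0,0,-0.5],[0,440,0,0,0,-0.5],[0,440,0,0,0,-0.5],[0,440,0,0,0,-0.5]]])

```text
time: 8.15
position: [0.4117, 0.2106, 0.3485]
tool_rot: [0.0, 1.0, -0.001, -0.002]
ft_force: [-0.6, -0.3, -0.9]
grip_width: 0.0435
```

Run:
```python
from h import *
a=np.load('pics/wr2.npz')['color']; b=save('wrist','wr3')['color']
f=lambda im:cv2.resize(im[250:430,200:440,::-1][::-1,::-1],(400,300),interpolation=cv2.INTER_CUBIC)
cv2.imwrite('pics/c3.png',np.hstack([f(b),f(a)]))
for n,im in (('R',a),('L',b)):
    g=cv2.inRange(cv2.cvtColor(im,cv2.COLOR_RGB2HSV),(40,60,30),(90,255,255)); q=np.argwhere(g); print(n,len(q),q.mean(0) if len(q) else '')
plan([(.58,.035,.35,0)])
```

```text
R 241 [297.85477178 324.33609959]
L 0 
t 8.2 p [0.4118 0.2099 0.3488] rotY [ 0.002  1.    -0.002] f [-0.7 -0.3 -0.4]
[-168.5 -174.5   -1.6] [-0.01 -0.03 -0.01]
```

View pics/c3.png

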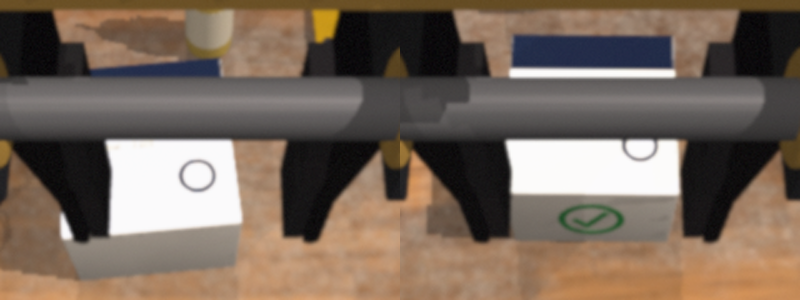

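The stamp is confirmed: the right carton has the green ring and tick and the left has none. Now I need a more precise lane pose.

Run:
```python
from h import *
c=save('top','top4'); s=save('scene','sc4')
def ortho(c,z,x0=.60,x1=.80,y0=-.08,y1=.15,res=.0005):
    xs=np.arange(x1,x0,-res); ys=np.arange(y1,y0,-res); Y,X=np.meshgrid(ys,xs)
    P=np.stack([X,Y,np.full_like(X,z)],-1).reshape(-1,3); T=c['camera_from_world']
    uv,_=cv2.projectPoints(P,cv2.Rodrigues(T[:3,:3])[0],T[:3,3],c['K'],c['D']); uv=uv.reshape(X.shape+(2,)).astype(np.float32)
    return cv2.remap(c['color'],uv[...,0],uv[...,1],cv2.INTER_CUBIC)
t0=dict(np.load('pics/top0.npz')); a=ortho(t0,.03); b=ortho(s,.03)
im=np.hstack([a,b]); print(im.shape)
cv2.imwrite('pics/c4.png',im[:,:,::-1] if im.shape[1]<=800 else cv2.resize(im[:,:,::-1],None,fx=800/im.shape[1],fy=800/im.shape[1]))
for n,c in (('top',t0),('sc',s)):
    W=world(c); hsv=cv2.cvtColor(c['color'],cv2.COLOR_RGB2HSV); m=cv2.inRange(hsv,(20,150,90),(34,255,255))>0
    m&=(W[...,0]>.62)&(W[...,0]<.78)&(W[...,1]>-.08)&(W[...,1]<.14)
    Q=W[m&(W[...,2]>.02)]; print(n,m.sum(),len(Q))
    h,ye=np.histogram(Q[:,1],np.arange(-.08,.15,.01)); print(h)
    for sgn,sel in (('L',Q[:,1]>.085),('R',Q[:,1]<-.015),('B',(Q[:,0]>.71)&(abs(Q[:,1]-.037)<.045))):
        q=Q[sel]; 
        if len(q)>5: print(sgn,len(q),q.mean(0).round(4),q.min(0).round(3),q.max(0).round(3), np.polyfit(q[:,1],q[:,0],1).round(3) if sgn=='B' else np.polyfit(q[:,0],q[:,1],1).round(3))
```

```text
(401, 920, 3)
top 369 115
[ 0  0  0  1  4 22  6  4  3  3  7  5  5  3  5  3  4 29 11  0  0  0]
L 43 [0.6925 0.0977 0.0297] [0.643 0.087 0.021] [0.74  0.107 0.039] [-0.078  0.151]
R 31 [ 0.7022 -0.0272  0.0302] [ 0.65  -0.041  0.021] [ 0.744 -0.015  0.04 ] [ 0.161 -0.14 ]
B 37 [0.7386 0.0356 0.0285] [ 0.735 -0.006  0.021] [0.743 0.079 0.038] [-0.04  0.74]
sc 862 305
[ 0  0  0  0  9 55 43  7 11  8  7 10  9  9  7  8  9 11 98  4  0  0]
L 117 [0.702  0.1033 0.0258] [0.647 0.086 0.02 ] [0.74  0.113 0.033] [-0.082  0.161]
R 102 [ 0.6976 -0.0223  0.0262] [ 0.654 -0.034  0.02 ] [ 0.745 -0.016  0.033] [ 0.121 -0.106]
B 77 [0.7407 0.0374 0.027 ] [ 0.733 -0.007  0.02 ] [0.752 0.082 0.034] [-0.037  0.742]
```

View pics/c4.png

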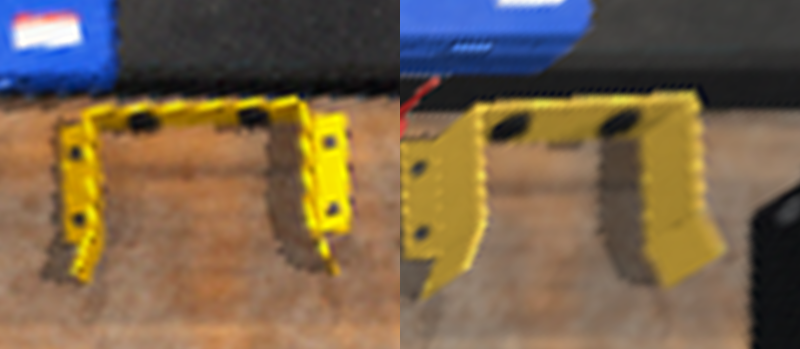

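Run:
```python
from h import *
c=dict(np.load('pics/top4.npz')); W=world(c); hsv=cv2.cvtColor(c['color'],cv2.COLOR_RGB2HSV)
m=(abs(W[...,2]-.07)<.008)&(W[...,0]>.45)&(W[...,0]<.65)&(W[...,1]>-.32)&(W[...,1]<-.15)
P=W[m]; print(m.sum(),P.mean(0),cv2.minAreaRect(P[:,:2].astype(np.float32)))
t=(W[...,2]>.012)&(W[...,2]<.045)&(W[...,1]>-.47)&(W[...,1]<-.33)&(W[...,0]>.52)&(W[...,0]<.68)
print('tin',t.sum(),cv2.minAreaRect(W[t][:,:2].astype(np.float32)),W[t].max(0)); 
plan([(.548,-.34,.35,-90),(.548,-.34,.11,-90)])
```

```text
958 [ 0.55028412 -0.24109912  0.07089565] ((0.551063060760498, -0.24110805988311768), (0.10471231490373611, 0.11844872683286667), 85.46808624267578)
tin 502 ((0.6131711006164551, -0.3991394639015198), (0.11185432970523834, 0.13744129240512848), 0.16916786134243011) [ 0.66899948 -0.33047573  0.03762836]
t 8.3 p [0.4123 0.2092 0.3494] rotY [ 0.004  1.    -0.001] f [-0.4 -0.4 -0.1]
[-1.380e+02 -5.486e+02 -4.000e-01] [-2.000e-02 -1.000e-02  1.122e+01]
[-138.5 -548.4  239.6] [-2.000e-02 -1.000e-02  1.122e+01]
```

Call:
carry_out(rows=[[[-10,-40,0,0,0,0.9],[-20,-80,0,0,0,1.8],[-30,-120,0,0,0,2.7],[-40,-160,0,0,0,3.6],[-50,-200,0,0,0,4.5],[-60,-240,0,0,0,5.4],[-70,-280,0,0,0,6.3],[-80,-320,0,0,0,7.2],[-95,-360,0,0,0,8.1],[-110,-400,0,0,0,9],[-120,-440,0,0,0,9.9],[-130,-480,0,0,0,10.8],[-134,-510,0,0,0,11.8],[-134,-532,0,0,0,11.8],[-134,-532,0,0,0,11.8],[-134,-532,40,0,0,11.8],[-134,-532,80,0,0,11.8],[-134,-532,100,0,0,11.8],[-134,-532,100,0,0,11.8]]], fingers=0.8)

```text
time: 10.2
position: [0.5428, -0.3195, 0.2468]
tool_rot: [0.734, 0.679, -0.0, -0.005]
ft_force: [-0.1, -0.3, -0.3]
grip_width: 0.0699
```

Run:
```python
from h import *
plan([(.5445,-.323,.25,-94.5),(.5445,-.323,.105,-94.5)])
```

```text
t 10.2 p [ 0.5428 -0.3195  0.2468] rotY [ 0.997 -0.077 -0.008] f [-0.1 -0.3 -0.3]
[-3.4  1.9 -3.3] [-0.05 -0.04  0.01]
[ -4.2   3.  141.7] [-0.05 -0.04  0.01]
```

Call:
carry_out(rows=[[[-3,2,20,0,0,0],[-4,3,60,0,0,0],[-4,3,100,0,0,0],[-4,3,130,0,0,0],[-4,3,142,0,0,0],[-4,3,142,0,0,0],[-4,3,142,0,0,0]]])

```text
time: 10.9
position: [0.5489, -0.3269, 0.1102]
tool_rot: [0.734, 0.679, 0.0, 0.002]
ft_force: [-0.7, -0.2, 0.6]
grip_width: 0.0697
```

Run:
```python
from h import *
# lane axis: point (.731,.0392), yaw 2.5; carton centre target before forward push: lane y=0 at x~.55
a=np.radians(2.5); cx=.551; cy=.0392+(cx-.731)*np.tan(a); print(cx,cy)
n=np.array([-np.sin(a),np.cos(a)]); p=np.array([cx,cy])-n*(.0525+.0095); print(p)
plan([(.546,-.25,.105,-92),(.549,-.15,.105,-87.5),(p[0],p[1],.105,-87.5)])
```

```text
0.551 0.03134103027646783
[ 0.5537044  -0.03059996]
t 10.9 p [ 0.5489 -0.3269  0.1102] rotY [ 0.997 -0.079  0.003] f [-0.7 -0.2  0.6]
[76.4 -9.   5.1] [ 0.02  0.01 -0.32]
[176.4 -13.9   4.9] [ 0.02  0.01 -0.88]
[295.8 -18.6   4.6] [ 0.02  0.01 -0.88]
```

Call:
carry_out(rows=[[[10,-3,2,0,0,0],[20,-4,3,0,0,0],[28,-5,3,0,0,0],[36,-6,3,0,0,-0.1],[46,-7,3,0,0,-0.2],[56,-8,3,0,0,-0.3],[66,-9,3,0,0,-0.4],[76,-9,3,0,0,-0.5],[86,-10,3,0,0,-0.6],[96,-10,3,0,0,-0.7],[106,-11,3,0,0,-0.8],[116,-12,3,0,0,-0.9],[126,-12,3,0,0,-0.9],[136,-13,3,0,0,-0.9],[144,-13,3,0,0,-0.9],[150,-13,3,0,0,-0.9],[154,-13,3,0,0,-0.9],[156,-13,3,0,0,-0.9],[156,-13,3,0,0,-0.9]]])

```text
time: 12.8
position: [0.5472, -0.1694, 0.1051]
tool_rot: [0.691, 0.723, 0.0, -0.0]
ft_force: [0.1, -0.1, 0.2]
grip_width: 0.0694
```

Run:
```python
from h import *
c=save('top','top5'); W=world(c)
m=(abs(W[...,2]-.07)<.008)&(W[...,0]>.45)&(W[...,0]<.65)&(W[...,1]>-.2)&(W[...,1]<.0)
P=W[m]; print(m.sum(),P.mean(0),cv2.minAreaRect(P[:,:2].astype(np.float32)))
cv2.imwrite('pics/c5.png',cv2.resize(c['color'][150:300,160:400,::-1],(720,450)))
plan([(.5537,-.0306,.105,-87.5)])
```

```text
29 [ 0.49024543 -0.10911894  0.0701214 ] ((0.48969101905822754, -0.10048235952854156), (0.006781846284866333, 0.055798012763261795), 6.0522871017456055)
t 12.85 p [ 0.5473 -0.1696  0.1052] rotY [ 0.999  0.046 -0.   ] f [ 0.5 -0.3  0.6]
[138.6  12.8   0.2] [-0.   -0.    0.02]
```

View pics/c5.png

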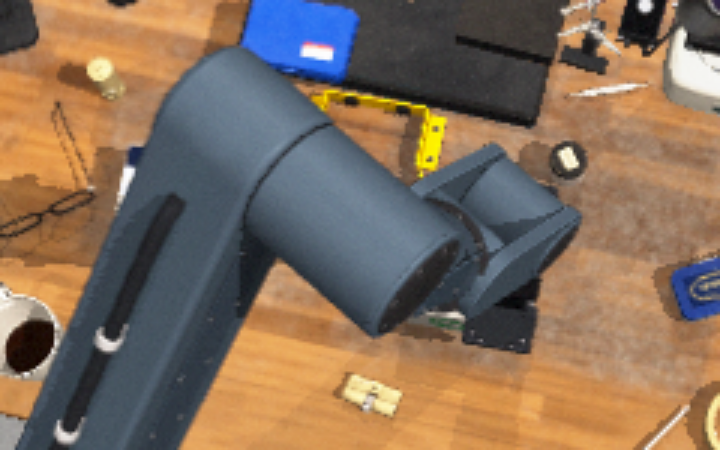

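Call:
carry_out(rows=[[[4,0,0,0,0,0],[10,0,0,0,0,0],[18,1,0,0,0,0],[28,1,0,0,0,0],[38,2,0,0,0,0],[48,2,0,0,0,0],[58,3,0,0,0,0],[68,3,0,0,0,0],[78,4,0,0,0,0],[88,4,0,0,0,0],[98,5,0,0,0,0],[108,5,0,0,0,0],[118,6,0,0,0,0],[126,6,0,0,0,0],[132,6,0,0,0,0],[136,6,0,0,0,0],[138,6,0,0,0,0],[138,6,0,0,0,0],[138,6,0,0,0,0]]])

```text
time: 14.75
position: [0.5468, -0.0316, 0.1052]
tool_rot: [0.691, 0.723, -0.0, -0.0]
ft_force: [-0.4, 0.2, 0.1]
grip_width: 0.0696
```

Run:
```python
from h import *
plan([(.546,-.08,.105,-87.5),(.546,-.08,.25,-87.5),(.40,.03,.25,2.5)])
```

```text
t 14.75 p [ 0.5468 -0.0316  0.1052] rotY [ 0.999  0.046 -0.   ] f [-0.4  0.2  0.1]
[-48.3  -3.    0.1] [-0.   -0.    0.01]
[ -48.3   -3.1 -144.9] [-0.   -0.    0.01]
[  68.3 -143.9 -144.8] [ -0.    -0.   -11.24]
```

Call:
carry_out(rows=[[[-15,-1,0,0,0,0],[-40,-3,-10,0,0,0],[-48,-3,-50,0,0,0],[-48,-3,-95,0,0,0],[-48,-3,-135,0,0,-0.5],[-40,-15,-165,0,0,-1.5],[-30,-30,-165,0,0,-2.5],[-15,-45,-165,0,0,-3.5],[0,-60,-165,0,0,-4.5],[15,-75,-165,0,0,-5.5],[25,-90,-165,0,0,-6.5],[35,-105,-165,0,0,-7.5],[45,-120,-165,0,0,-8.5],[55,-135,-165,0,0,-9.5],[65,-144,-165,0,0,-10.5],[68,-144,-165,0,0,-11.2],[68,-144,-165,0,0,-11.2],[68,-144,-165,0,0,-11.2],[68,-144,-165,0,0,-11.2]]])

```text
time: 16.65
position: [0.4004, 0.0291, 0.2703]
tool_rot: [-0.018, 1.0, -0.0, 0.0]
ft_force: [0.3, 0.7, 0.7]
grip_width: 0.0695
```

Run:
```python
from h import *
c=save('wrist','wr6'); t=save('top','top6')
for c in (c,t):
    W=world(c); hsv=cv2.cvtColor(c['color'],cv2.COLOR_RGB2HSV)
    m=(abs(W[...,2]-.07)<.006)&(W[...,0]>.45)&(W[...,0]<.68)&(W[...,1]>-.07)&(W[...,1]<.13)
    P=W[m]; print('topface',m.sum(),P.mean(0),cv2.minAreaRect(P[:,:2].astype(np.float32)))
    f=(W[...,2]>.02)&(W[...,2]<.06)&(W[...,0]>.45)&(W[...,0]<.53)&(W[...,1]>-.05)&(W[...,1]<.1); q=W[f]
    if len(q)>20: print('under',len(q),q.min(0),q.max(0),np.polyfit(q[:,1],q[:,0],1))
cv2.imwrite('pics/c6.png',np.hstack([cv2.resize(t['color'][150:300,160:400,::-1],(480,300)),cv2.resize(np.load('pics/wr6.npz')['color'][:,:,::-1],(320,300))]))
plan([(.42,.0257,.105,2.5)])
```

```text
topface 6894 [0.53703815 0.03128644 0.06886215] ((0.5314644575119019, 0.03079758957028389), (0.08916830271482468, 0.10519960522651672), 2.5980288982391357)
under 2760 [ 0.48485053 -0.02357316  0.02000006] [0.49136105 0.08115107 0.05999659] [-0.04593979  0.48919448]
topface 699 [0.55275771 0.02467673 0.07064274] ((0.5447537302970886, 0.03082648292183876), (0.11536519974470139, 0.10573773086071014), 2.7357516288757324)
t 16.75 p [0.4003 0.0292 0.2702] rotY [-0.038  0.999 -0.   ] f [0.5 0.1 0.7]
[-19.5  -4.3 165.2] [-0.    0.   -0.04]
```

View pics/c6.png

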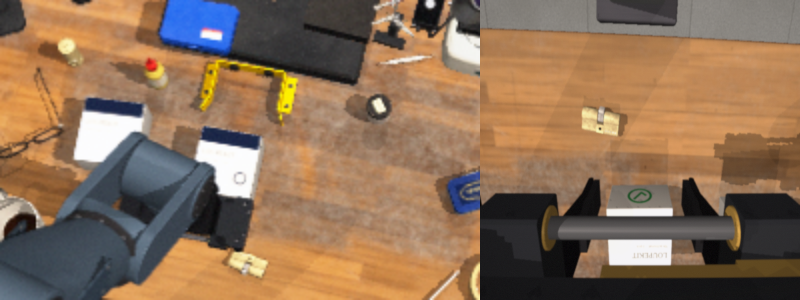

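The stamped carton is square (yaw 2.6°) with its underside at (0.488, 0.029), within 1 mm of the lane line.

Call:
carry_out(rows=[[[-10,-3,40,0,0,0],[-20,-4,85,0,0,0],[-25,-4,130,0,0,0],[-25,-4,160,0,0,0],[-25,-4,173,0,0,0],[-25,-4,173,0,0,0],[-40,-4,173,0,0,0],[-55,-4,173,0,0,0],[-65,-4,173,0,0,0],[-75,-4,173,0,0,0],[-85,-4,173,0,0,0],[-95,-4,173,0,0,0],[-105,-4,173,0,0,0],[-115,-4,173,0,0,0],[-125,-4,173,0,0,0],[-135,-4,173,0,0,0],[-143,-4,173,0,0,0],[-149,-4,173,0,0,0],[-152,-4,173,0,0,0],[-152,-4,173,0,0,0]]])

```text
time: 18.75
position: [0.5528, 0.0316, 0.0972]
tool_rot: [-0.02, 1.0, -0.0, 0.001]
ft_force: [-0.3, 0.5, -0.8]
grip_width: 0.0695
```

Run:
```python
from h import *
t=save('top','top7'); W=world(t)
m=(abs(W[...,2]-.07)<.006)&(W[...,0]>.5)&(W[...,0]<.76)&(W[...,1]>-.05)&(W[...,1]<.12)
P=W[m]; print('topface',m.sum(),P.min(0),P.max(0),cv2.minAreaRect(P[:,:2].astype(np.float32)))
plan([(.6065,.0338,.097,2.5)])
```

```text
topface 188 [ 0.60543095 -0.01927197  0.06433245] [0.75937908 0.11981979 0.07586898] ((0.687083899974823, 0.04178718477487564), (0.19507664442062378, 0.05960676074028015), 47.88361740112305)
t 18.8 p [0.5525 0.0316 0.0972] rotY [-0.039  0.999 -0.   ] f [-0.1  0.1  0.6]
[-54.1   0.1   0.3] [-0.    0.01 -0.03]
```

Call:
carry_out(rows=[[[-5,0,0,0,0,0],[-12,0,0,0,0,0],[-19,0,0,0,0,0],[-26,0,0,0,0,0],[-33,0,0,0,0,0],[-38,0,0,0,0,0],[-42,0,0,0,0,0],[-45,0,0,0,0,0],[-48,0,0,0,0,0],[-50,0,0,0,0,0],[-52,0,0,0,0,0]]])

```text
time: 19.9
position: [0.6039, 0.0337, 0.0972]
tool_rot: [-0.02, 1.0, 0.0, -0.0]
ft_force: [-1.7, 0.6, 1.0]
grip_width: 0.0696
```

Call:
carry_out(rows=[[[-1,0,0,0,0,0],[-2,0,0,0,0,0],[-3,0,0,0,0,0],[-3,0,0,0,0,0]]])

```text
time: 20.3
position: [0.6072, 0.0338, 0.0972]
tool_rot: [-0.02, 1.0, -0.0, 0.0]
ft_force: [-2.1, 0.1, 0.5]
grip_width: 0.0696
```

Call:
carry_out(rows=[[[-1,0,0,0,0,0],[-2,0,0,0,0,0],[-3,0,0,0,0,0],[-3,0,0,0,0,0]]])

```text
time: 20.7
position: [0.6075, 0.0338, 0.0972]
tool_rot: [-0.02, 1.0, 0.0, -0.003]
ft_force: [-7.2, -1.5, 6.0]
grip_width: 0.0697
```

Call:
carry_out(rows=[[[-1,0,0,0,0,0],[-2,0,0,0,0,0],[-2,0,0,0,0,0]]])

```text
time: 21.0
position: [0.6077, 0.0339, 0.0971]
tool_rot: [-0.02, 1.0, 0.0, -0.005]
ft_force: [-10.6, -2.5, 8.8]
grip_width: 0.0698
```

The arm has stalled and the force is rising, so the carton is at the buffers. Backing off.

Call:
carry_out(rows=[[[2,0,0,0,0,0],[5,0,0,0,0,0],[10,0,0,0,0,0],[25,0,0,0,0,0],[55,0,0,0,0,0],[100,0,0,0,0,0],[140,0,-20,0,0,0],[170,0,-60,0,0,0],[185,0,-105,0,0,0],[185,0,-150,0,0,0],[185,0,-180,0,0,0],[185,0,-180,0,0,0],[185,0,-180,0,0,0]]])

```text
time: 22.3
position: [0.4278, 0.0267, 0.278]
tool_rot: [-0.02, 1.0, -0.0, 0.002]
ft_force: [-0.3, 0.2, -0.8]
grip_width: 0.07
```

Run:
```python
from h import *
t=save('top','top8'); W=world(t); W0=world(dict(np.load('pics/top0.npz')))
def face(x0,x1,y0,y1):
    m=((abs(W[...,2]-.07)<.006)&(W[...,0]>x0)&(W[...,0]<x1)&(W[...,1]>y0)&(W[...,1]<y1)).astype(np.uint8)
    n,l,st,_=cv2.connectedComponentsWithStats(m); P=W[l==1+np.argmax(st[1:,4])]; print(len(P),P.mean(0),cv2.minAreaRect(P[:,:2].astype(np.float32)))
face(.58,.75,-.04,.11); face(.45,.68,.14,.32)
for n,(u,v) in dict(brass=(195,176),oil=(238,186),euro=(284,282),tape=(409,292),jar=(349,203),tin=(398,245)).items():
    s=np.s_[v-10:v+11,u-10:u+11]; print(n,np.nanmean(abs(W[s]-W0[s])[...,2]).round(4))
cv2.imwrite('pics/c8.png',cv2.resize(t['color'][130:310,140:440,::-1],(800,480),interpolation=cv2.INTER_CUBIC))
```

```text
823 [0.67277548 0.03440781 0.07051351] ((0.6733848452568054, 0.03543243184685707), (0.11716023087501526, 0.10545288771390915), 2.20959734916687)
547 [0.56168852 0.25754874 0.07061879] ((0.5535305738449097, 0.2399246096611023), (0.1185312494635582, 0.10983804613351822), 5.678629398345947)
brass 0.0049
oil 0.0049
euro 0.0047
tape 0.0047
jar 0.0047
tin 0.0046
```

View pics/c8.png

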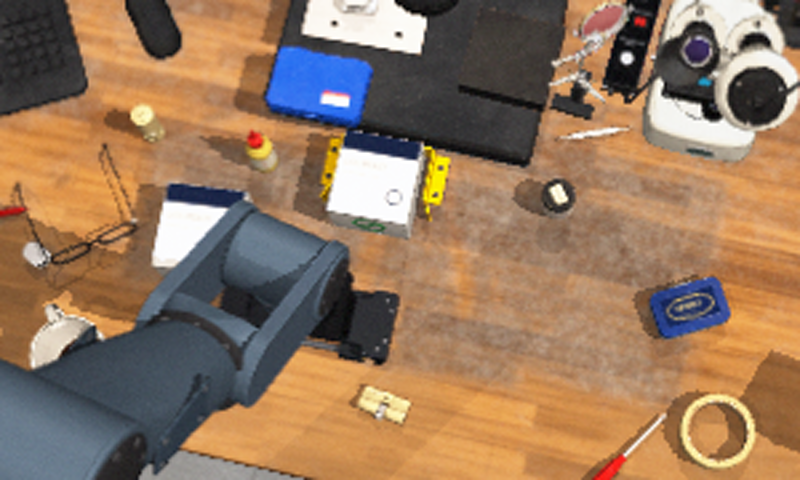

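```bash
python3 -c "
from rig import robot
print(robot.hand_in())"
```

```text
the job is handed in; nothing more can be done
None
```

I pushed both cartons onto their backs, then slid the stamped one sideways and into the lane until it stopped against the buffers. The job is handed in; the hand-in reported no verdict.

**Which carton:** the wrist camera showed the green ring and tick on the right carton and nothing green on the left one.

**Last checks, before handing in at about 22 s of the 72 s:**
- **Stamped carton:** it lies in the lane with its far end at x ≈ 0.731 m, my estimate of the buffer face. It is about 1 mm off the lane's middle and under 1° from square. At the buffers the arm stalled with the force rising to about 11 N.
- **Plain carton:** it lies where it fell, about 40 mm from where it stood.
- **Other things on the desk:** none shows movement in the last picture or the depth comparison.
- **Gripper:** it is well clear of everything.

No check failed or disagreed. The lane pose came from coarse views, good to about 2–3 mm. The stall at the buffers matched it. I did not separately measure the buffer gap after backing off, other than in that last top view.

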